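# Index the engraver's turntable to its next hole

## Robot

A 7-joint arm with a two-finger parallel gripper is mounted at the origin on the work surface. World frame = base frame: x ahead of the robot, y to its left, z up, the work surface at z = 0. Lengths are in mm, angles in rad, forces in N, time in s.
With the tool pointing down it reaches from about 400 to 875 mm from the base axis. Payload 4.4 kg.
Tool frame: the origin (TCP) lies midway between the tips of the shut fingers; the grasp point (between the pads) lies 19 mm behind it (ctrl.pinch_z is the distance from the TCP to the grasp point, in mm); z points along the fingers, y is the line along which they close (so a half turn about z gives the same grasp; the last joint's range is limited). The gripper opens to 85 mm and grips with 20 to 120 N. Pads are 22 mm wide; open, the fingers measure 114 mm over their backs; the gripper's body (76 mm by 85 mm) begins 54 mm behind the grasp point. The pads swing forward as they close: fully open they stand 13 mm farther back than shut.
Start: joints at [1.191, 0.628, 0.038, 1.517, -0.027, 0.996, -0.02], TCP at [200.667, -618.264, 210.413] pointing down, gripper open.
Joint ranges: [-3.06, 3.06], [-0.37, 2.12], [-1.25, 1.32], [0.18, 2.47], [-1.1, 4.24], [0.23, 1.98], [-2.94, 2.94]. Speed limits (rad/s): [2.57, 2.57, 3.14, 3.14, 3.14, 3.14, 3.14].

## Interface

Orientations are given as [roll, pitch, yaw] about the fixed x, y, z axes, in that order (R = Rz(yaw) Ry(pitch) Rx(roll)).
In Python, from cell import read_state, cams, order, ctrl gives the robot as it stands.
- The arm moves only by the tool move_arm, never from a script. Its argument "targets" is text: rows parted by semicolons, each of 7 numbers parted by spaces: the gripper's target within -1 to 1 (fully open at 1, half-way at 0, shut at -1), then the shift along the tool's x, y, z in cm, then the turn, a rotation vector about the tool's x, y, z in degrees. A call has 1 to 5 rows; each row shifts and turns the commanded pose from where the row before left it, along the tool's axes as they then stand; what a row does not reach is not made up. A row lasts 1/12 s, in which the tool goes at most 41.7 mm and 7.16 degrees, less where a joint would pass 70% of its speed; a pose out of reach is approached as far as the arm can. A call with a gripper value outside its range is refused whole. The fingers move at their own pace and stop on an object; the grip force is fixed at half the most. Time passes only in rows, so rows that do not move let the fingers close. It gives the time, the measured TCP pose, the force, the opening and the grip force at its end, in the units of the state.
- read_state(): the state, without advancing time (a new reading comes with each control period).
- cams.get_image(name): name is "side" or "top"; returns a dict with "color" (420x560x3 uint8, red, green, blue), "fovy" (degrees; the focal length in pixels is half the picture's height over the tangent of half this angle, whatever the lens; pixels are square), "cx", "cy" (the principal point, pixels), "rvec" (rotation vector, rad) and "tvec" (3), from world to camera coordinates, as OpenCV has them. Camera axes: x right, y down, z forward; pixel columns grow to the right and rows downward; lengths in mm; the calibration is good to about 2 mm. A picture is of the moment at which its call begins. There is no depth.
- order.finish_job(): hands the job in; it is judged then, once.
The state is a dict: "clock": time; "qpos": joint angles; "qd": joint speeds; "tau": joint torques, N m; "eef_pos": TCP position; "tool_rot": TCP orientation; "force": force on the tool from outside, world axes, zero at the start; "torque": the same for the moment, N m; "width": finger opening in mm; "gripper_force": force on a finger pad.
Only numpy, scipy, OpenCV 4.12 (cv2) and the standard library are available. Lean on these libraries where they do the work, as an engineer would, in place of code of your own. Each camera call takes 0.05 s, during which the arm holds its last target. There are 200 camera calls.

## Task

Bring the goldsmith's indexing turntable, which carries the pitch bowl, to its next station: pull the spring plunger up by its knob, turn the table anticlockwise (seen from above) to the very next hole, not the one after, and let the plunger snap fully home there so that the table is locked. The holes are hidden under the table and unevenly spaced, so feel for the place where the pin drops in. Leave the tools lying about the bench where they are.

Things in the scene. Friction and masses are not known exactly. Their poses are not given: they have to be found in the camera images.
- knob_centre (a point): Centre of the plunger knob: plain upright wooden cylinder 32 across, 42 tall, 85 from the turntable's axis, near its rim. Pin home: this centre is 102 above the bench, the knob spans 81 to 123. Below it a fixed steel sleeve 26 across, 58 to 80 above the bench. The knob only slides up and down on the table and is carried round with it; it does not spin.
- pin_tip (a point): Rounded lower tip of the steel pin (8 across) fixed below the knob, hidden under the table; 70 straight below the knob's centre. Let go between holes, the pin rides on a hidden flat ring and drops into a hole by itself when the table is turned over it (it catches within about 1.5 of the hole's middle); then the table is locked, with about 1.5 play either way at the pin.
- plunger (a joint): How far the plunger is pulled up, m. 0 = pin fully home in a hole; about 0.008 = pin on the hidden ring between holes; 0.016 = upper stop. A spring and its weight press it down with about 7.5 N at 0, 9.5 N at 0.008, 11.5 N at 0.016. To leave a hole it must be pulled more than 0.008.
- turntable (a joint): Turn of the table, rad, growing anticlockwise seen from above; 0 = in its first hole. Stops at -0.7 and 1.62. The next hole anticlockwise lies anywhere from 0.60 to 0.97, different each time; the one after it 0.55 farther on; another at -0.45, the wrong way. Turning it takes about 1 N at the knob, 1 to 2 N more with the pin riding on the ring.
- turn_axis (a point): Point on the vertical axis of the turntable (its base bolted to the bench), 60 above the bench. Bright steel disc 220 across, upper face 58 above the bench; its rim lines do not show the holes. In its middle a dark pitch bowl 80 across with a brass plate, up to 99 above the bench; three clamps, up to 82, stand round the bowl on the side away from the knob.
- graver_a: Bystander: wood-handled graver, 170 long, lying flat. Origin at the middle of its underside. Leave where it is.
- graver_b: Bystander: wood-handled graver, 150 long, lying flat. Origin at the middle of its underside. Leave where it is.
- mallet: Bystander: wooden mallet, 220 long, lying flat. Origin on its underside about midway. Leave where it is.
- scrap_bowl: Bystander: dark wooden bowl, 120 across, 55 high. Origin at the middle of its underside. Leave where it is.
- bench_block: Bystander: square steel block 75 x 75 x 28. Origin at the middle of its underside. Leave where it is.
- sanding_block: Bystander: cork sanding block 110 x 60 x 32. Origin at the middle of its underside. Leave where it is.
- ring_mandrel: Bystander: tapered steel ring mandrel, 200 long, lying flat. Origin at the middle of its underside. Leave where it is.

How it is judged (in metres and radians):
On the way:
1. the plunger is pulled up, or rides clear of its first hole, with the table turned anticlockwise out of it (value of joint plunger above 0.006 m and value of joint turntable above 0.15 rad), for 0.1 s.
At the end, for the whole second after the job is handed in: The plunger is fully home (less than 2.5 mm up), the table stands still, locked in the next hole anticlockwise of its start (turned 0.55 to 1.05 rad, where there is just that one hole), and no bystander lies more than 25 mm from where it was (value of joint plunger below 0.0025 m and value of joint turntable between 0.55 and 1.05 rad and velocity of joint turntable between -0.05 and 0.05 rad/s and distance of each of graver_a, graver_b, mallet, scrap_bowl, bench_block, sanding_block, ring_mandrel from where it was at the start of the episode below 0.025 m); the robot touches nothing.
It fails at once if a bystander is knocked more than 40 mm from its place (distance of any of graver_a, graver_b, mallet, scrap_bowl, bench_block, sanding_block, ring_mandrel from where it was at the start of the episode above 0.04 m).
It also fails if it takes over 42 s, if anything falls off the work surface, if the arm or the gripper's body presses on something with over 40 N, if the wrist force passes 120 N, or if a joint passes its speed limit or range.

## Working session

There is one attempt and no reset: what is moved stays moved. The work goes in short steps, Python scripts to look and compute and a tool call to move; the robot and the scene stay as the last step left them, time stands still between calls to the robot, and variables do not carry over. Pictures are saved under pics/ and viewed, at most 10 in all, crops included, and the job is handed in when it is done.

Besides the shell and the picture viewer there is one more tool, called after "Emit:" by a JSON object that holds its "fn" and its "kwargs". move_arm: Moves the arm, as the interface text tells. Its arguments: {"type":"object","properties":{"targets":{"type":"string"}},"required":["targets"]}

```bash
mkdir -p pics; python3 - <<'E'
from cell import read_state,cams,ctrl
import cv2
s=read_state();print(s)
for n in("top","side"):
    d=cams.get_image(n);cv2.imwrite(f"pics/{n}0.png",d["color"][:,:,::-1]);print(n,{k:v for k,v in d.items() if k!="color"})
E
```

```text
{'clock': 0.0, 'qpos': array([ 1.19125114,  0.62932118,  0.03843284,  1.51837754, -0.02699216,
        0.99629301, -0.01997439]), 'qd': array([ 0.0022291 ,  0.00073364, -0.00012172,  0.00103128, -0.00037843,
       -0.00062463,  0.0001603 ]), 'tau': array([-2.03137593e-04, -5.63400793e+01,  1.22599360e+00, -1.93447387e+01,
        1.10557958e-02,  1.04357812e-02,  5.95713516e-06]), 'eef_pos': array([ 200.4294922 , -617.62706703,  209.50207496]), 'tool_rot': array([-3.13971148e+00,  2.49058269e-05,  3.13782234e-01]), 'force': array([ 0.69578305, -1.03791269, -0.09080859]), 'torque': array([ 0.02755221,  0.00826991, -0.0171736 ]), 'gripper_force': 0.0, 'width': 85.45021761122847}
top {'fovy': 45.62589288903173, 'cx': 278.58178473444156, 'cy': 216.0044514570294, 'rvec': array([ 2.18310114, -2.16407668,  0.07350478]), 'tvec': array([  13.90351622,  512.30707215, 1304.08420524])}
side {'fovy': 43.21809166606356, 'cx': 270.541877661792, 'cy': 206.89329968330486, 'rvec': array([ 0.53349917, -2.7861586 ,  1.05987964]), 'tvec': array([ 472.24009112,  195.40972626, 1425.14418392])}
```

View pics/top0.png

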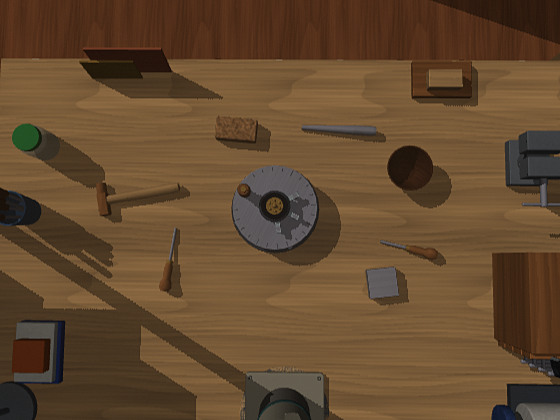

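View pics/side0.png

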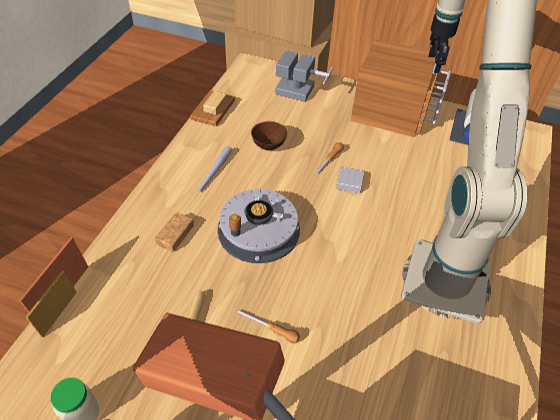

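The top view shows the disc centred near (275,208) and the wooden knob at (244,189). The side view shows the knob at (235,224), and nothing obstructs it. Next I'll measure both.

```bash
cat > h.py <<'E'
import numpy as np,cv2
from cell import read_state,cams
def ray(d,u,v,z):
    h,w=d["color"].shape[:2];f=h/2/np.tan(np.radians(d["fovy"])/2)
    R=cv2.Rodrigues(d["rvec"])[0];C=-R.T@d["tvec"]
    r=R.T@np.array([(u-d["cx"])/f,(v-d["cy"])/f,1.]);return C+r*(z-C[2])/r[2]
def proj(d,p):
    h,w=d["color"].shape[:2];f=h/2/np.tan(np.radians(d["fovy"])/2)
    q=cv2.Rodrigues(d["rvec"])[0]@np.array(p)+d["tvec"];return f*q[0]/q[2]+d["cx"],f*q[1]/q[2]+d["cy"]
def wood(d,box):
    u0,u1,v0,v1=box;h=cv2.cvtColor(d["color"],cv2.COLOR_RGB2HSV)[v0:v1,u0:u1]
    m=cv2.inRange(h,(4,110,40),(18,255,255));n,l,st,c=cv2.connectedComponentsWithStats(m)
    i=1+np.argmax(st[1:,4]);return c[i]+[u0,v0],st[i]
E
python3 - <<'E'
from h import *
t=cams.get_image("top");s=cams.get_image("side")
c,st=wood(t,(228,258,175,205));print(c,st,ray(t,*c,118))
c2,st2=wood(s,(222,246,208,240));print(c2,st2,ray(s,*c2,102))
g=cv2.cvtColor(t["color"],cv2.COLOR_RGB2HSV)
m=cv2.inRange(g,(90,0,60),(150,90,255))[155:260,220:330]
cs=max(cv2.findContours(m,cv2.RETR_EXTERNAL,cv2.CHAIN_APPROX_NONE)[0],key=cv2.contourArea)
(x,y),r=cv2.minEnclosingCircle(cs);print(x+220,y+155,r,ray(t,x+220,y+155,58),ray(t,x+220+r,y+155,58))
im=np.hstack([cv2.resize(t["color"][155:260,215:335],None,fx=3,fy=3),cv2.resize(s["color"][180:285,205:315],None,fx=3,fy=3)])
cv2.imwrite("pics/c.png",im[:,:,::-1])
E
```

```text
[235.85826772 186.34908136] [  0   0  21  30 381] [577.00316584 123.40551758 118.        ]
[234.68152866 222.63694268] [  7   6  12  17 157] [569.04185427 108.57222061 102.        ]
303.60526275634766 230.68421173095703 12.816320419311523 [471.81173907 -46.82604868  58.        ] [472.09512585 -79.75104946  58.        ]
```

View pics/c.png

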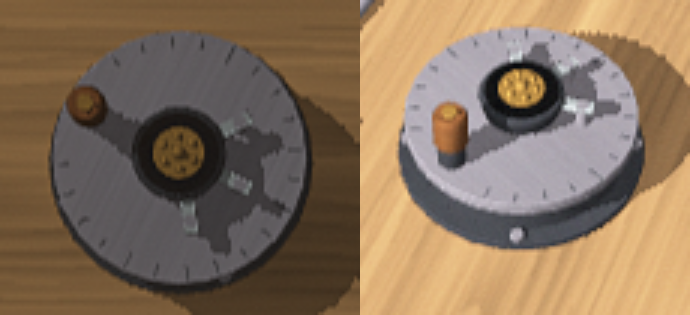

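The crop shows the disc centre at about (274.8,207.3) and the knob cap at about (244,189.3) in the top view, and the knob body at (234.7,222.6) in the side view. The side mask is good. The top knob mask caught bench wood, so I use the crop readings instead.

```bash
python3 - <<'E'
from h import *
t=cams.get_image("top");s=cams.get_image("side")
A=ray(t,274.8,207.3,58);k1=ray(t,244,189.3,120);k2=ray(s,234.7,222.6,102);print(A,k1,k2)
for k in(k1,k2):
    v=(k-A)[:2];print(np.hypot(*v),np.degrees(np.arctan2(v[1],v[0])))
print(read_state()["clock"])
E
```

```text
[531.63087338  27.85322685  58.        ] [569.53120638 102.97061229 120.        ] [569.04805086 108.43678935 102.        ]
84.13713114866341 63.226859427330936
88.84681038873376 65.09325382305397
0.3
```

Emit:
{"fn": "move_arm", "kwargs": {"targets": "1 2.87 -2.87 0 0 0 0;1 2.87 -2.87 0 0 0 0;1 2.87 -2.87 0 0 0 0;1 2.87 -2.87 0 0 0 0;1 2.87 -2.87 0 0 0 0"}}

```text
clock: 0.72
eef_pos: [293.4, -435.7, 210.5]
tool_rot: [3.141, -0.0, 0.313]
force: [0.6, 0.9, -0.6]
width: 85.5
gripper_force: 0.0
```

Emit:
{"fn": "move_arm", "kwargs": {"targets": "1 2.87 -2.87 0 0 0 0;1 2.87 -2.87 0 0 0 0;1 2.87 -2.87 0 0 0 0;1 2.87 -2.87 0 0 0 0;1 2.87 -2.87 0 0 0 0"}}

```text
clock: 1.13
eef_pos: [385.7, -254.9, 210.7]
tool_rot: [3.141, -0.0, 0.313]
force: [0.7, 0.4, 0.1]
width: 85.4
gripper_force: 0.0
```

Emit:
{"fn": "move_arm", "kwargs": {"targets": "1 2.87 -2.87 0 0 0 0;1 2.87 -2.87 0 0 0 0;1 2.87 -2.87 0 0 0 0;1 2.87 -2.87 0 0 0 0;1 2.87 -2.87 0 0 0 0"}}

```text
clock: 1.55
eef_pos: [477.9, -74.0, 210.7]
tool_rot: [3.141, -0.001, 0.314]
force: [-0.4, 0.3, -0.0]
width: 85.6
gripper_force: 0.0
```

Emit:
{"fn": "move_arm", "kwargs": {"targets": "1 2.87 -2.87 0 0 0 0;1 2.87 -2.87 0 0 0 0;1 2.87 -2.87 0 0 0 0;1 2.87 -2.87 0 0 0 0;1 2.87 -2.87 0 0 0 0"}}

```text
clock: 1.97
eef_pos: [570.1, 106.8, 210.6]
tool_rot: [3.141, -0.0, 0.314]
force: [0.7, -0.0, -0.4]
width: 85.8
gripper_force: 0.0
```

Emit:
{"fn": "move_arm", "kwargs": {"targets": "1 0 0 0 0 0 -7;1 0 0 0 0 0 -7;1 0 0 0 0 0 -7;1 0 0 0 0 0 -7;1 0 0 0 0 0 -7"}}

```text
clock: 2.38
eef_pos: [569.5, 105.0, 210.3]
tool_rot: [3.142, 0.0, 0.931]
force: [-0.1, -0.4, 0.1]
width: 85.1
gripper_force: 0.0
```

Emit:
{"fn": "move_arm", "kwargs": {"targets": "1 0 0 0 0 0 -7;1 0 0 0 0 0 -4;1 0 0 0 0 0 0"}}

```text
clock: 2.63
eef_pos: [569.4, 104.7, 210.4]
tool_rot: [-3.141, -0.0, 1.118]
force: [-0.1, 1.1, -0.4]
width: 85.5
gripper_force: 0.0
```

Emit:
{"fn": "move_arm", "kwargs": {"targets": "1 0 0 3 0 0 0;1 0 0 3 0 0 0;1 0 0 3 0 0 0;1 0 0 2 0 0 0;1 0 0 1.4 0 0 0"}}

```text
clock: 3.05
eef_pos: [568.1, 104.4, 84.1]
tool_rot: [-3.139, 0.002, 1.114]
force: [-0.0, -1.2, -0.3]
width: 85.1
gripper_force: 0.0
```

Emit:
{"fn": "move_arm", "kwargs": {"targets": "0.1 0 0 0 0 0 0;0.1 0 0 0 0 0 0;0.1 0 0 0 0 0 0;0.1 0 0 0 0 0 0;0 0 0 0 0 0 0"}}

```text
clock: 3.47
eef_pos: [570.4, 105.1, 87.7]
tool_rot: [3.14, -0.001, 1.116]
force: [0.4, 0.2, 0.7]
width: 42.7
gripper_force: 0.0
```

Emit:
{"fn": "move_arm", "kwargs": {"targets": "0 0 0 0 0 0 0;-0.1 0 0 0 0 0 0;-0.1 0 0 0 0 0 0"}}

```text
clock: 3.72
eef_pos: [569.7, 104.9, 86.8]
tool_rot: [3.141, -0.0, 1.116]
force: [-0.1, -0.1, 0.4]
width: 38.5
gripper_force: 0.0
```

```bash
python3 - <<'E'
from h import *
t=cams.get_image("top");s=cams.get_image("side")
im=np.hstack([cv2.resize(t["color"][155:260,215:335],None,fx=3,fy=3),cv2.resize(s["color"][170:275,200:320],None,fx=3,fy=3)])
cv2.imwrite("pics/d.png",im[:,:,::-1]);print(read_state())
E
```

```text
{'clock': 3.8167, 'qpos': array([-0.09276354,  0.69626612, -0.21608795,  1.82562586,  0.23116354,
        0.64387118, -0.89993872]), 'qd': array([-0.0008967 ,  0.00493703, -0.00129699, -0.00100252,  0.00019263,
       -0.00057321,  0.00061468]), 'tau': array([ 2.12321902e-03, -5.36719537e+01, -2.32765406e+00, -1.35226956e+01,
        7.91259343e-03, -5.96628342e-04, -5.17905573e-04]), 'eef_pos': array([569.54966226, 104.85463993,  86.57985958]), 'tool_rot': array([ 3.14137193e+00, -1.63939041e-04,  1.11650575e+00]), 'force': array([0.36796673, 0.48265286, 0.62659044]), 'torque': array([-0.0523162 ,  0.02133203,  0.0262883 ]), 'gripper_force': 0.0, 'width': 38.58620623899359}
```

View pics/d.png

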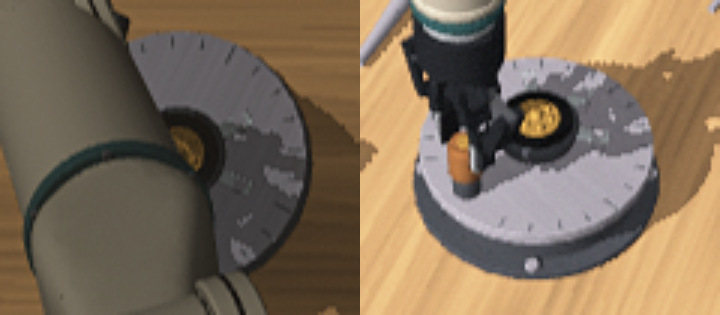

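The side crop shows the knob at crop (460,165), standing between the fingers. No contact force yet, so I close.

Emit:
{"fn": "move_arm", "kwargs": {"targets": "-0.2 0 0 0 0 0 0;-0.2 0 0 0 0 0 0;-0.2 0 0 0 0 0 0"}}

```text
clock: 4.07
eef_pos: [569.5, 104.9, 86.4]
tool_rot: [-3.142, 0.0, 1.117]
force: [0.7, 0.2, 0.3]
width: 34.5
gripper_force: 0.0
```

Emit:
{"fn": "move_arm", "kwargs": {"targets": "-1 0 0 0 0 0 0;-1 0 0 0 0 0 0;-1 0 0 0 0 0 0"}}

```text
clock: 4.32
eef_pos: [569.5, 104.9, 86.8]
tool_rot: [3.142, -0.0, 1.116]
force: [-1.4, -0.6, 5.4]
width: 29.0
gripper_force: 59.0
```

Emit:
{"fn": "move_arm", "kwargs": {"targets": "-1 0 0 -0.4 0 0 0;-1 0 0 -0.4 0 0 0;-1 0 0 -0.4 0 0 0;-1 0 0 0 0 0 0;-1 0 0 0 0 0 0"}}

```text
clock: 4.73
eef_pos: [568.9, 105.1, 98.0]
tool_rot: [-3.141, 0.0, 1.117]
force: [1.5, 1.7, -9.3]
width: 29.3
gripper_force: 60.0
```

Lifted: the spring load of about 9 N is felt. Now I turn it 30° anticlockwise.

Emit:
{"fn": "move_arm", "kwargs": {"targets": "-1 -0.03 -0.74 0 0 0 -5;-1 -0.03 -0.74 0 0 0 -5;-1 -0.03 -0.74 0 0 0 -5"}}

```text
clock: 4.98
eef_pos: [547.8, 112.1, 97.9]
tool_rot: [-3.141, 0.0, 1.383]
force: [0.6, 0.5, -9.9]
width: 29.4
gripper_force: 60.1
```

Emit:
{"fn": "move_arm", "kwargs": {"targets": "-1 -0.03 -0.74 0 0 0 -5;-1 -0.03 -0.74 0 0 0 -5;-1 -0.03 -0.74 0 0 0 -5;-1 0 0 0 0 0 0;-1 0 0 0 0 0 0"}}

```text
clock: 5.4
eef_pos: [526.3, 113.3, 98.2]
tool_rot: [-3.141, -0.0, 1.638]
force: [-0.3, 2.5, -10.5]
width: 28.9
gripper_force: 60.3
```

Emit:
{"fn": "move_arm", "kwargs": {"targets": "-1 0 0 0.3 0 0 0;-0.2 0 0 0 0 0 0;-0.1 0 0 0 0 0 0;-0.1 0 0 0 0 0 0"}}

```text
clock: 5.73
eef_pos: [527.8, 113.4, 96.4]
tool_rot: [3.139, 0.0, 1.639]
force: [0.5, 0.6, 0.6]
width: 38.6
gripper_force: 0.0
```

Emit:
{"fn": "move_arm", "kwargs": {"targets": "-0.1 0 -0.15 0 0 0 -1;-0.1 0 -0.15 0 0 0 -1;-0.1 0 -0.15 0 0 0 -1;-0.1 0 -0.15 0 0 0 -1"}}

```text
clock: 6.07
eef_pos: [522.3, 112.7, 96.1]
tool_rot: [3.138, 0.0, 1.711]
force: [6.0, -0.6, -1.1]
width: 38.3
gripper_force: 2.7
```

Emit:
{"fn": "move_arm", "kwargs": {"targets": "-0.1 0 -0.075 0 0 0 -0.5;-0.1 0 -0.075 0 0 0 -0.5;-0.1 0 -0.075 0 0 0 -0.5;-0.1 0 -0.075 0 0 0 -0.5;-0.1 0 -0.075 0 0 0 -0.5"}}

```text
clock: 6.48
eef_pos: [519.1, 112.2, 96.0]
tool_rot: [3.137, -0.0, 1.754]
force: [5.9, -1.0, -0.4]
width: 38.3
gripper_force: 3.0
```

Emit:
{"fn": "move_arm", "kwargs": {"targets": "-0.1 0 -0.075 0 0 0 -0.5;-0.1 0 -0.075 0 0 0 -0.5;-0.1 0 -0.075 0 0 0 -0.5;-0.1 0 -0.075 0 0 0 -0.5;-0.1 0 -0.075 0 0 0 -0.5"}}

```text
clock: 6.9
eef_pos: [515.3, 111.6, 96.0]
tool_rot: [3.137, 0.0, 1.798]
force: [4.8, -0.5, -1.3]
width: 38.3
gripper_force: 2.5
```

Emit:
{"fn": "move_arm", "kwargs": {"targets": "-0.1 0 -0.075 0 0 0 -0.5;-0.1 0 -0.075 0 0 0 -0.5;-0.1 0 -0.075 0 0 0 -0.5;-0.1 0 -0.075 0 0 0 -0.5;-0.1 0 -0.075 0 0 0 -0.5"}}

```text
clock: 7.32
eef_pos: [511.3, 110.8, 96.0]
tool_rot: [3.138, 0.0, 1.841]
force: [5.8, 0.2, 0.2]
width: 38.2
gripper_force: 2.6
```

Emit:
{"fn": "move_arm", "kwargs": {"targets": "-0.1 0 -0.075 0 0 0 -0.5;-0.1 0 -0.075 0 0 0 -0.5;-0.1 0 -0.075 0 0 0 -0.5;-0.1 0 -0.075 0 0 0 -0.5;-0.1 0 -0.075 0 0 0 -0.5"}}

```text
clock: 7.73
eef_pos: [508.1, 109.8, 96.0]
tool_rot: [3.137, 0.0, 1.885]
force: [6.1, -1.0, -0.5]
width: 38.6
gripper_force: 2.7
```

Emit:
{"fn": "move_arm", "kwargs": {"targets": "-0.1 0 -0.075 0 0 0 -0.5;-0.1 0 -0.075 0 0 0 -0.5;-0.1 0 -0.075 0 0 0 -0.5;-0.1 0 -0.075 0 0 0 -0.5;-0.1 0 -0.075 0 0 0 -0.5"}}

```text
clock: 8.15
eef_pos: [504.2, 108.6, 95.9]
tool_rot: [3.138, 0.0, 1.929]
force: [4.0, 0.0, -0.2]
width: 38.7
gripper_force: 2.1
```

Emit:
{"fn": "move_arm", "kwargs": {"targets": "-0.1 0 -0.075 0 0 0 -0.5;-0.1 0 -0.075 0 0 0 -0.5;-0.1 0 -0.075 0 0 0 -0.5;-0.1 0 -0.075 0 0 0 -0.5;-0.1 0 -0.075 0 0 0 -0.5"}}

```text
clock: 8.57
eef_pos: [501.1, 107.4, 96.0]
tool_rot: [3.137, 0.0, 1.972]
force: [5.3, -0.8, 0.4]
width: 38.9
gripper_force: 3.0
```

Emit:
{"fn": "move_arm", "kwargs": {"targets": "-0.1 0 -0.075 0 0 0 -0.5;-0.1 0 -0.075 0 0 0 -0.5;-0.1 0 -0.075 0 0 0 -0.5;-0.1 0 -0.075 0 0 0 -0.5;-0.1 0 -0.075 0 0 0 -0.5"}}

```text
clock: 8.98
eef_pos: [497.5, 105.9, 96.0]
tool_rot: [3.137, 0.0, 2.016]
force: [6.0, 0.0, -0.1]
width: 38.6
gripper_force: 2.5
```

Emit:
{"fn": "move_arm", "kwargs": {"targets": "-0.1 0 -0.075 0 0 0 -0.5;-0.1 0 -0.075 0 0 0 -0.5;-0.1 0 -0.075 0 0 0 -0.5;-0.1 0 -0.075 0 0 0 -0.5;-0.1 0 -0.075 0 0 0 -0.5"}}

```text
clock: 9.4
eef_pos: [491.1, 103.7, 95.3]
tool_rot: [-3.14, -0.0, 2.06]
force: [1.3, -0.1, 1.0]
width: 38.3
gripper_force: 0.4
```

The force dropped suddenly and the tool sprang forward. I look before doing anything else.

```bash
python3 - <<'E'
from h import *
t=cams.get_image("top");s=cams.get_image("side")
im=np.hstack([cv2.resize(t["color"][155:260,215:335],None,fx=3,fy=3),cv2.resize(s["color"][170:275,200:320],None,fx=3,fy=3)])
cv2.imwrite("pics/e.png",im[:,:,::-1]);q=read_state();print(q["eef_pos"],q["tool_rot"],q["force"])
for a in(.75,.8,.85,.9):
    p=[531.6+85*np.cos(1.117+a),28+85*np.sin(1.117+a)]
    print(a,[np.array(proj(s,[*p,123+h]))-[200,170] for h in(0,8)])
E
```

```text
[491.18087051 103.67993754  95.28942124] [-3.14043784e+00 -3.16877669e-04  2.05975353e+00] [-0.13943279 -0.29991889  0.24908829]
0.75 [array([56.22798357, 54.61840792]), array([56.22392142, 52.65271362])]
0.8 [array([57.85748035, 54.70104857]), array([57.86052834, 52.73559973])]
0.85 [array([59.49033585, 54.72074293]), array([59.50050842, 52.75546613])]
0.9 [array([61.12197001, 54.677444  ]), array([61.13925943, 52.71226534])]
```

View pics/e.png

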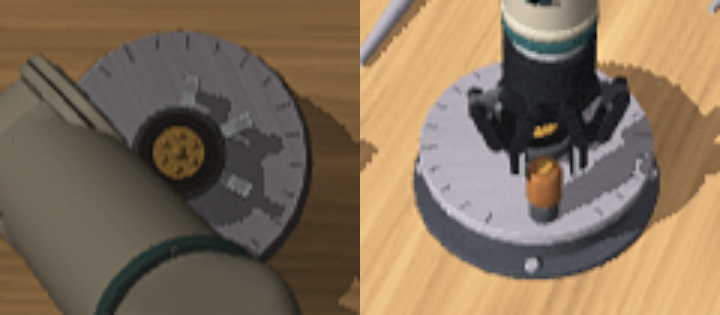

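The side crop shows the knob cap at crop (545,168). That matches a table turn of about 0.9 rad at home height, still between the fingers. It looks like the pin dropped in, so I push a little further to test the lock.

Emit:
{"fn": "move_arm", "kwargs": {"targets": "-0.1 0 -0.075 0 0 0 -0.5;-0.1 0 -0.075 0 0 0 -0.5;-0.1 0 -0.075 0 0 0 -0.5;-0.1 0 0 0 0 0 0"}}

```text
clock: 9.83
eef_pos: [489.7, 102.6, 95.4]
tool_rot: [-3.141, -0.0, 2.086]
force: [0.2, 1.8, -0.0]
width: 38.2
gripper_force: 0.2
```

Emit:
{"fn": "move_arm", "kwargs": {"targets": "-0.1 0 -0.075 0 0 0 -0.5;-0.1 0 -0.075 0 0 0 -0.5;-0.1 0 -0.075 0 0 0 -0.5;-0.1 0 0 0 0 0 0"}}

```text
clock: 10.17
eef_pos: [488.9, 101.9, 95.6]
tool_rot: [3.14, 0.0, 2.112]
force: [2.1, -0.1, -1.2]
width: 38.2
gripper_force: 1.5
```

Emit:
{"fn": "move_arm", "kwargs": {"targets": "-0.1 0 -0.075 0 0 0 -0.5;-0.1 0 -0.075 0 0 0 -0.5;-0.1 0 -0.075 0 0 0 -0.5;-0.1 0 -0.075 0 0 0 -0.5;-0.1 0 0 0 0 0 0"}}

```text
clock: 10.58
eef_pos: [488.1, 101.0, 95.8]
tool_rot: [3.136, 0.0, 2.147]
force: [7.6, 1.9, -3.2]
width: 38.6
gripper_force: 3.5
```

Emit:
{"fn": "move_arm", "kwargs": {"targets": "-0.1 0 -0.075 0 0 0 0;-0.1 0 -0.075 0 0 0 0;-0.1 0 -0.075 0 0 0 0;-0.1 0 -0.075 0 0 0 0;-0.1 0 0 0 0 0 0"}}

```text
clock: 11.0
eef_pos: [487.4, 100.9, 96.6]
tool_rot: [3.132, 0.0, 2.147]
force: [8.7, 3.2, -1.0]
width: 38.6
gripper_force: 3.6
```

The force rose past the riding level with almost no motion, so it is locked. I back off, open, rise and look.

Emit:
{"fn": "move_arm", "kwargs": {"targets": "0 0 0.3 0 0 0 0;0 0 0.3 0 0 0 0;0.5 0 0.2 0 0 0 0;1 0 0 0 0 0 0;1 0 0 0 0 0 0"}}

```text
clock: 11.42
eef_pos: [488.6, 102.2, 95.0]
tool_rot: [-3.139, -0.0, 2.146]
force: [-0.2, 0.9, 1.1]
width: 77.1
gripper_force: 0.0
```

Emit:
{"fn": "move_arm", "kwargs": {"targets": "1 0 0 0 0 0 0;1 0 0 -1 0 0 0;1 0 0 -3 0 0 0;1 0 0 -4 0 0 0;1 0 0 -4 0 0 0"}}

```text
clock: 11.83
eef_pos: [488.3, 102.6, 216.8]
tool_rot: [-3.139, -0.002, 2.147]
force: [1.1, -0.3, -0.4]
width: 85.4
gripper_force: 0.0
```

Emit:
{"fn": "move_arm", "kwargs": {"targets": "1 -3.5 -2 0 0 0 0;1 -3.5 -2 0 0 0 0;1 -3.5 -2 0 0 0 0;1 -3.5 -2 0 0 0 0;1 -3.5 -2 0 0 0 0"}}

```text
clock: 12.25
eef_pos: [500.5, -100.4, 216.4]
tool_rot: [3.142, 0.001, 2.147]
force: [0.8, 0.3, 1.5]
width: 85.7
gripper_force: 0.0
```

Emit:
{"fn": "move_arm", "kwargs": {"targets": "1 -3.5 -2 0 0 0 0;1 -3.5 -2 0 0 0 0;1 -3.5 -2 0 0 0 0;1 0 0 0 0 0 0;1 0 0 0 0 0 0"}}

```text
clock: 12.67
eef_pos: [506.9, -222.2, 215.5]
tool_rot: [-3.141, -0.0, 2.14]
force: [0.6, 1.1, -0.2]
width: 85.3
gripper_force: 0.0
```

```bash
python3 - <<'E'
from h import *
t=cams.get_image("top");s=cams.get_image("side")
im=np.hstack([cv2.resize(t["color"][155:260,215:335],None,fx=3,fy=3),cv2.resize(s["color"][170:275,200:320],None,fx=3,fy=3)])
cv2.imwrite("pics/f.png",im[:,:,::-1]);q=read_state();print(q["clock"],q["eef_pos"],q["force"])
c,st=wood(s,(245,275,210,245));print(c,st)
for a in(.75,.8,.85,.9,.95,1.):
    p=[531.6+86*np.cos(1.117+a),28+86*np.sin(1.117+a)]
    print(a,np.array(proj(s,[*p,102])),np.array(proj(s,[*p,110])),np.array(proj(t,[*p,120])))
E
```

```text
12.7667 [ 507.6635976  -218.04453772  215.78545149] [0.35735713 0.65007656 0.17566418]
[261.5380117 230.3625731] [ 11  12  12  17 171]
0.75 [256.20322355 229.99249758] [256.19909863 228.07133174] [240.65753391 214.73052282]
0.8 [257.83407291 230.0755206 ] [257.83698678 228.15460047] [241.18376539 216.38967485]
0.85 [259.46828619 230.0949967 ] [259.47825318 228.17424485] [241.79297773 218.0208415 ]
0.9 [261.1012791  230.05087958] [261.11829158 228.13021812] [242.48371238 219.61990618]
0.95 [262.72847365 229.94332065] [262.7525021  228.02267165] [243.25430278 221.18282634]
1.0 [264.34531507 229.77266825] [264.3763082  227.85195413] [244.10287791 222.70564404]
```

View pics/f.png

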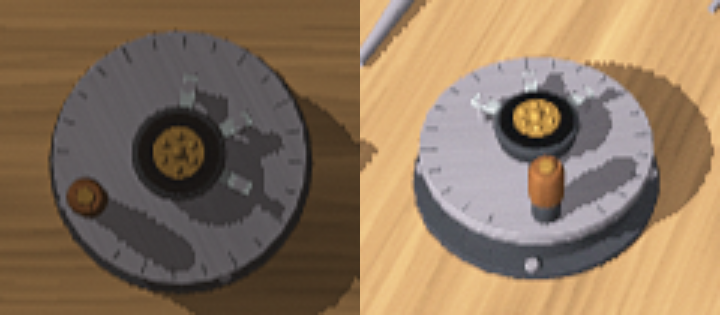

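The last picture shows the knob at side pixel (261.5,230.4). That is home height (230.1 expected home, 228.1 if riding) at a turn of about 0.91 rad, unchanged by the hard push. It is locked and nothing touches it.

```bash
python3 -c "
from cell import order;print(order.finish_job())"
```

```text
the job is handed in; nothing more can be done
None
```

The turntable is locked in the next hole anticlockwise, at about 0.91 rad by the camera. The plunger is fully home, the arm stands clear and never went near the bench tools, and the job was handed in at about 13 s; no verdict was shown.

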